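Clear the jammed ball chute

ROBOT

A 7-joint arm with a two-finger parallel gripper is mounted at the origin on the work surface. World frame = base frame: x ahead of the robot, y to its left, z up, the work surface at z = 0. Lengths are in m, angles in rad, forces in N, time in s.
With the tool pointing down it reaches from about 0.425 to 1.025 m from the base axis. Payload 3.6 kg.
Tool frame: the origin (TCP) lies at the very end of the fingers, on their centre line; the grasp point (between the pads) lies r.tcp_to_grasp behind it (r.tcp_to_grasp is the distance from the TCP to the grasp point, in m); z points along the fingers, y is the line along which they close (so a half turn about z gives the same grasp; the last joint's range is limited). The gripper opens to 85 mm and grips with 20 to 120 N. Pads are 22 mm wide; open, the fingers measure 114 mm over their backs; the gripper's body (76 mm by 85 mm) begins 54 mm behind the grasp point. The pads swing forward as they close: fully open they stand 13 mm farther back than shut.
Start: joints at [-1.323, 0.591, 0.048, 1.609, -0.033, 0.943, -0.034], TCP at [0.243, 0.683, 0.231] pointing down, gripper open.
Joint ranges: [-2.69, 2.69], [-0.47, 2.24], [-1.27, 1.36], [0.19, 2.51], [-1.53, 4.68], [0.08, 2.07], [-3.09, 3.09]. Speed limits (rad/s): [2.57, 2.57, 3.14, 3.14, 3.14, 3.14, 3.14].

INTERFACE

Orientations are given as a unit quaternion [w, x, y, z].
In Python, from plant import r gives the robot as it stands. The module is installed in compiled form; this text tells all that it offers.
- The arm moves only by the tool apply_moves, never from a script. Its argument "moves" is a list that holds one entry, the list of rows, each a list of 6 numbers: the shift along the world's x, y, z in units of 25 mm (1.0 is 25 mm), then the turn, a rotation vector about the world's x, y, z in units of 8 degrees (1.0 is 8 degrees). A call has 1 to 20 rows; each row shifts and turns the commanded pose from where the row before left it; what a row does not reach is not made up. A row lasts 1/10 s, in which the tool goes at most 50 mm and 8.59 degrees, less where a joint would pass 70% of its speed; a pose out of reach is approached as far as the arm can. A call is refused whole if a number of a shift passes 1 or a number of a turn 1, either way. A call with a gripper value outside its range is refused whole. "claw" is the closure, from -1 (fully open) to 1 (shut), so that 0 is half open, set as the call begins (left out, the last holds). The fingers move at their own pace and stop on an object; the grip force is fixed at half the most. Time passes only in rows, so rows that do not move let the fingers close. It gives the time, the measured TCP pose, the force, the opening and the grip force at its end, in the units of the state.
- r.get_obs(): the state, without advancing time (a new reading comes with each control period).
- r.camera(name): name is "side" or "top" or "wrist"; returns the picture (420x560x3 uint8, red, green, blue); there is no depth.
- r.camera_params(name): a dict with "fovy" (degrees; the focal length in pixels is half the picture's height over the tangent of half this angle, whatever the lens; pixels are square), "cx", "cy" (the principal point, pixels), "rvec" (rotation vector, rad) and "tvec" (3), from world to camera coordinates, as OpenCV has them. Camera axes: x right, y down, z forward; pixel columns grow to the right and rows downward; lengths in m; the calibration is good to about 2 mm. A picture is of the moment at which its call begins: read the wrist's pose just before it. camera_params takes no time and is no camera call; for the wrist camera it gives the pose at the moment of the call.
- r.hand_in(): hands the job in; it is judged then, once.
The state is a dict: "t": time; "q": joint angles; "qd": joint speeds; "joint_efforts": joint torques, N m; "ee_pos": TCP position; "eef_rot": TCP orientation; "wrist_force": force on the tool from outside, world axes, zero at the start; "wrist_torque": the same for the moment, N m; "grip_width": finger opening in m; "gripper_force": force on a finger pad.
Only numpy, scipy, OpenCV 4.12 (cv2) and the standard library are available. Lean on these libraries where they do the work, as an engineer would, in place of code of your own. Each camera call takes 0.05 s, during which the arm holds its last target. There are 200 camera calls.

TASK

Three ceramic balls are jammed at the narrow opening of the chute. Reach in at the opening and press the blocking ball, the one against the straight wall, back up the chute until the orange backstop behind the balls is fully home, hold it there with a firm but gentle push (about 8 N, never as much as 15 N) for half a second, then get out of the way so that all three balls roll down into the blue tray. Do not touch the backstop itself, do not force the chute, and leave the bottle, screwdriver and dish alone.

Things in the scene. Friction and masses are not known exactly. Their poses are not given: they have to be found in the camera images.
- chute: Fixed ball chute with a blue catch tray at its low end. Origin on the table, below the middle of the outlet edge; x points level up the chute, y across, z up. The floor climbs 10 degrees along +x, is 50 mm above the table at x = 0 and 255 mm long. Walls 28 mm above the floor, 6 mm thick. Lane 46 mm wide, y = -23 to 23 mm; its +y wall is straight.
- throat (a point): Point on the chute floor in mid-opening (46 mm wide), 30 mm up the slope from the outlet edge; axes as the chute's. From here to x = 108 mm of the chute the -y side widens into a bay out to y = -53 mm, whose lower end is a blue ledge sloping 25 degrees down to the opening.
- tray_mid (a point): Middle of the catch tray's floor. Tray inside: 150 mm along the chute's x (-150 to 0), 144 mm across; walls 55 mm high, 40 mm on the chute's side; its floor is 4 to 13 mm above the table, lowest at the far end.
- ball_block_center (a point): Centre of the blocking ball: white ceramic, 40 mm across, 130 g, against the straight (+y) wall just up the chute from the opening, wedged on the ball in the bay. 20 mm above the chute floor; its axes turn as it rolls. Down the chute in front of it the lane is empty for 50 mm.
- ball_bay_center (a point): Centre of the ball in the side bay (same kind): it rests on the blue ledge, held there by the blocking ball; it rolls out by itself once the blocking ball has gone 15 mm or more up the chute and nothing stands in the lane beside it.
- ball_rear_center (a point): Centre of the rear ball (same kind), just up the chute from the blocking ball and touching it; pushing the blocking ball up the chute pushes this one on to the backstop.
- backstop (a joint): Orange backstop, rubber face, 38 mm wide and high, sliding in the lane behind the rear ball. Value: metres it has slipped down the chute from its end stop; 0 is home. Slides stiffly (about 4 N through the balls), stays put; at home the push climbs steeply (a millimetre or so to 10 N). The end stop's place varies by 14 mm, so the blocking ball must travel some 40 to 60 mm up the chute before it is home.
- rinse_bottle: Bystander: white rinse bottle with a yellow cap, 60 mm across, 150 mm tall, origin at its underside; leave alone.
- screwdriver: Bystander: screwdriver with a red handle lying on the table, about 200 mm long along its x axis; leave alone.
- dish: Bystander: shallow glass dish, 84 mm across, 22 mm high, origin at its underside; leave alone.
Not all that is in view belongs to the job. Leave any turquoise look-alike of the part that bears ball_block_center alone. Leave any yellow look-alike of the part that bears ball_bay_center alone.

How it is judged:
By the outcome, as a careful person would: the job done as asked, in the order asked, and still so for the second after the job is handed in, with the robot touching nothing.
It also fails if it takes over 51 s, if anything falls off the work surface, if the arm or the gripper's body presses on something with over 40 N, if the wrist force passes 120 N, or if a joint passes its speed limit or range.

## Working session

There is one attempt and no reset: what is moved stays moved. The work goes in short steps, Python scripts to look and compute and a tool call to move; the robot and the scene stay as the last step left them, time stands still between calls to the robot, and variables do not carry over. Pictures are saved under pics/ and viewed, at most 10 in all, crops included, and the job is handed in when it is done.

Besides the shell and the picture viewer there is one more tool, called after ">>>" as a command line: name --argument value ..., lists and objects as JSON in quotes. apply_moves: Moves the arm, as the interface text tells. Its arguments: {"type":"object","properties":{"moves":{"type":"array"},"claw":{"type":"number"}},"required":["moves"]}

```bash
mkdir -p pics; python3 - <<'E'
from plant import r
import cv2
for n in ("top","side"):
    cv2.imwrite(f"pics/{n}0.png",r.camera(n)[:,:,::-1]); print(n,r.camera_params(n))
print(r.get_obs(), r.tcp_to_grasp)
E
```

```text
top {'fovy': 55.41792633646907, 'cx': 283.5002769072309, 'cy': 206.89998724913747, 'rvec': array([ 2.16418049, -2.14160271,  0.14806972]), 'tvec': array([-0.00303658,  0.62384848,  0.98170896])}
side {'fovy': 55.53659566549158, 'cx': 280.77910751929187, 'cy': 205.20593786925764, 'rvec': array([ 0.49808378, -2.57340084,  1.36604773]), 'tvec': array([0.57789812, 0.18430359, 0.80714742])}
{'t': 0.1, 'q': array([-1.32254831,  0.59203904,  0.04833887,  1.60972165, -0.03328234,
        0.94271764, -0.03369115]), 'qd': array([-0.00064511, -0.00197792,  0.00141421, -0.00369132, -0.00047379,
        0.0005005 ,  0.00046751]), 'joint_efforts': array([ 4.81392039e-03, -5.49997687e+01,  1.55329652e+00, -1.98825699e+01,
        9.73106740e-03,  3.76084994e-03, -7.93897470e-06]), 'ee_pos': array([0.2427325 , 0.68234554, 0.2302374 ]), 'eef_rot': array([-1.02378383e-04,  1.70009065e-01,  9.85441949e-01, -1.03534056e-03]), 'wrist_force': array([0.16581155, 1.05909234, 0.27809815]), 'wrist_torque': array([-0.03512662,  0.0196678 ,  0.00849676]), 'gripper_force': 0.0, 'grip_width': 0.08539667765672626} 0.0187
```

View pics/top0.png

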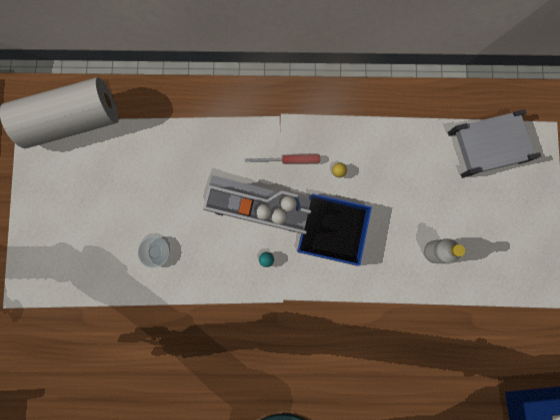

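View pics/side0.png

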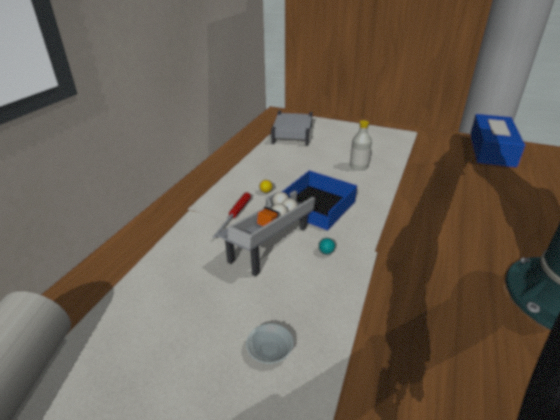

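```bash
python3 - <<'E'
import cv2
a=cv2.imread("pics/top0.png")[160:280,195:385]
cv2.imwrite("pics/crop.png",cv2.resize(cv2.convertScaleAbs(a,alpha=1.5,beta=20),None,fx=4,fy=4,interpolation=cv2.INTER_CUBIC))
E
```

```text
(no output)
```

View pics/crop.png

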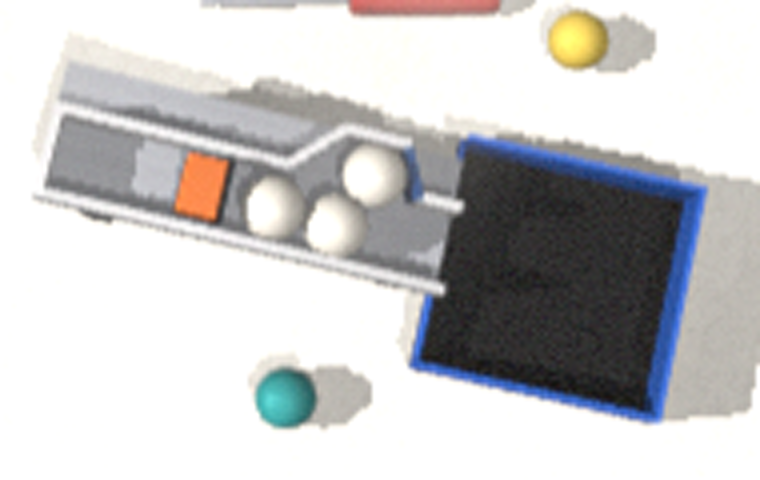

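```bash
cat > h.py <<'E'
import numpy as np, cv2
from plant import r
from scipy.optimize import least_squares
def proj(n,P):
    c=r.camera_params(n); f=210/np.tan(np.radians(c["fovy"]/2))
    K=np.array([[f,0,c["cx"]],[0,f,c["cy"]],[0,0,1.]])
    return cv2.projectPoints(np.asarray(P,float),c["rvec"],c["tvec"],K,None)[0][:,0]
c10,s10=np.cos(np.radians(10)),np.sin(np.radians(10))
def slope(s,y,n): return [s*c10-n*s10,y,.05+s*s10+n*c10]  # along slope, across, normal
def world(p,P):
    c,s=np.cos(p[2]),np.sin(p[2]); P=np.asarray(P,float)
    return P@np.array([[c,s,0],[-s,c,0],[0,0,1]])+[p[0],p[1],0]
E
python3 - <<'E'
from h import *
px=np.array([[444,291],[462,207],[38,195],[705,188],[660,420],[413,366],[337,226],[375,174],[273,207]],float)
px=(px+.5)/4-.5+[195,160]
def model(p):
    L=[slope(0,.026,.028),slope(0,-.026,.028),slope(.255,.029,.028),[-.153,-.075,.055],[-.153,.075,.055],[-.0,.075,.04],
       slope(p[3],.003,.02),slope(p[4],p[5],.02),slope(p[6],p[7],.02)]
    return proj("top",world(p,L))
s=least_squares(lambda p:(model(p)-px).ravel(),[.6,0,1.8,.06,.06,-.03,.1,0],loss='soft_l1')
print(s.x.round(4)); print((model(s.x)-px).round(2))
p=s.x
print("block",world(p,[slope(p[3],.003,.02)]),"throat",world(p,[slope(.03,0,0)]), "tray",world(p,[[-.075,0,.01]]))
print("objs side",proj("side",world(p,[slope(p[3],.003,.02),slope(0,.026,.028),slope(.255,.026,.028)])).round(1))
E
```

```text
[ 5.8420e-01 -5.2400e-02  1.3589e+00  7.2500e-02  5.6700e-02 -3.3800e-02
  1.1350e-01  1.2000e-03]
[[ 0.16 -0.47]
 [ 0.15 -0.01]
 [-1.61 -0.09]
 [ 0.09 -0.08]
 [-0.24  0.35]
 [ 1.04  0.32]
 [ 0.01 -0.06]
 [-0.   -0.  ]
 [-0.   -0.  ]]
block [[0.59559386 0.01465662 0.08228812]] throat [[ 0.59044985 -0.0235107   0.05520945]] tray [[ 0.56845785 -0.12571563  0.01      ]]
objs side [[289.3 205.8]
 [313.4 196.4]
 [249.4 235.1]]
```

```bash
cat >> h.py <<'E'
from scipy.spatial.transform import Rotation as R
p=[.5842,-.0524,1.3589]
ex=np.array([np.cos(p[2]),np.sin(p[2]),0]); ey=np.array([-ex[1],ex[0],0])
U=ex*c10+np.array([0,0,s10]); N=np.cross(U,ey)
Rt=np.column_stack([np.cross(-ey,-N),-ey,-N])   # tool axes wanted
def where(o):
    d=o["ee_pos"]-[p[0],p[1],.05]
    return np.array([d@U,d@ey,d@N])*1e3
def todo(s,y,n):
    o=r.get_obs(); q=o["eef_rot"]; A=R.from_quat([q[1],q[2],q[3],q[0]])
    T=world(p,[slope(s,y,n)])[0]
    print("shift units",((T-o["ee_pos"])/.025).round(2),"turn units",np.degrees((R.from_matrix(Rt)*A.inv()).as_rotvec()/8).round(2),"rv xyz euler",
      (R.from_matrix(Rt)*A.inv()).as_euler('xyz',degrees=True).round(1))
    st(o)
def st(o=None):
    o=o or r.get_obs(); f=o["wrist_force"]
    print("t",o["t"],"s,y,n mm",where(o).round(1),"F u,y,n",np.round([f@U,f@ey,f@N],2))
E
python3 -c "
from h import *
todo(.028,.003,.09)
print(U/.025*.001,N/.025*.001,ey/.025*.001)"
```

```text
shift units [ 13.64 -28.9   -3.47] turn units [  1.2    0.65 -10.29] rv xyz euler [  3.5   9.4 -82.3]
t 0.1 s,y,n mm [668.  488.4  65.2] F u,y,n [1.1  0.06 0.09]
[0.00828476 0.03851126 0.00694593] [-0.00146083 -0.00679057  0.03939231] [-0.03910535  0.00841257  0.        ]
```

>>> apply_moves --moves '[[[0.45, -0.95, 0, 0.06, 0.03, -0.5], [0.45, -0.95, 0, 0.06, 0.03, -0.5], [0.45, -0.95, 0, 0.06, 0.03, -0.5], [0.45, -0.95, 0, 0.06, 0.03, -0.5], [0.45, -0.95, 0, 0.06, 0.03, -0.5], [0.45, -0.95, 0, 0.06, 0.03, -0.5], [0.45, -0.95, 0, 0.06, 0.03, -0.5], [0.45, -0.95, 0, 0.06, 0.03, -0.5], [0.45, -0.95, 0, 0.06, 0.03, -0.5], [0.45, -0.95, 0, 0.06, 0.03, -0.5], [0.45, -0.95, 0, 0.06, 0.03, -0.5], [0.45, -0.95, 0, 0.06, 0.03, -0.5], [0.45, -0.95, 0, 0.06, 0.03, -0.5], [0.45, -0.95, 0, 0.06, 0.03, -0.5], [0.45, -0.95, 0, 0.06, 0.03, -0.5], [0.45, -0.95, 0, 0.06, 0.03, -0.5], [0.45, -0.95, 0, 0.06, 0.03, -0.5], [0.45, -0.95, 0, 0.06, 0.03, -0.5], [0.45, -0.95, 0, 0.06, 0.03, -0.5], [0.45, -0.95, 0, 0.06, 0.03, -0.5]]]' --claw 1

```text
t: 2.1
ee_pos: [0.4682, 0.2066, 0.2312]
eef_rot: [-0.051, 0.763, 0.64, 0.069]
wrist_force: [-0.7, 0.6, -0.1]
grip_width: -0.0
gripper_force: 0.0
```

```bash
python3 -c "
from h import *
todo(.028,.003,.09)"
```

```text
shift units [ 4.62 -9.87 -3.51] turn units [ 0.03  0.07 -0.26] rv xyz euler [ 0.2  0.6 -2.1]
t 2.1 s,y,n mm [256.8 167.8 138.7] F u,y,n [ 0.43  0.8  -0.21]
```

>>> apply_moves --moves '[[[0.45, -0.95, 0, 0, 0.01, -0.03], [0.45, -0.95, 0, 0, 0.01, -0.03], [0.45, -0.95, 0, 0, 0.01, -0.03], [0.45, -0.95, 0, 0, 0.01, -0.03], [0.45, -0.95, 0, 0, 0.01, -0.03], [0.45, -0.95, 0, 0, 0.01, -0.03], [0.45, -0.95, 0, 0, 0.01, -0.03], [0.45, -0.95, 0, 0, 0, 0], [0.45, -0.95, 0, 0, 0, 0], [0.45, -0.95, 0, 0, 0, 0], [0, 0, -0.8, 0, 0, 0], [0, 0, -0.8, 0, 0, 0], [0, 0, -0.8, 0, 0, 0], [0, 0, -0.6, 0, 0, 0], [0, 0, 0, 0, 0, 0], [0, 0, 0, 0, 0, 0]]]'

```text
t: 3.7
ee_pos: [0.5805, -0.0296, 0.1563]
eef_rot: [-0.053, 0.772, 0.63, 0.066]
wrist_force: [0.2, 0.1, 1.2]
grip_width: -0.0002
gripper_force: 0.0
```

```bash
python3 - <<'E'
from h import *
todo(.028,.003,.09)
c=r.camera_params("wrist"); im=r.camera("wrist")
for P in (slope(.0725,.003,.02),slope(0,.023,.028),slope(0,-.023,.028),slope(.255,.023,.028)): print(proj("wrist",world(p,[P])).round(1))
cv2.imwrite("pics/w1.png",im[:,:,::-1])
E
```

```text
shift units [ 0.13 -0.42 -0.51] turn units [ 0.03  0.   -0.07] rv xyz euler [ 0.3  0.  -0.6]
t 3.7 s,y,n mm [ 39.6   8.4 101. ] F u,y,n [ 0.31 -0.18  1.21]
[[287.  177.2]]
[[258.7 274.6]]
[[320.1 275.3]]
[[ 255.2 -173.5]]
```

View pics/w1.png

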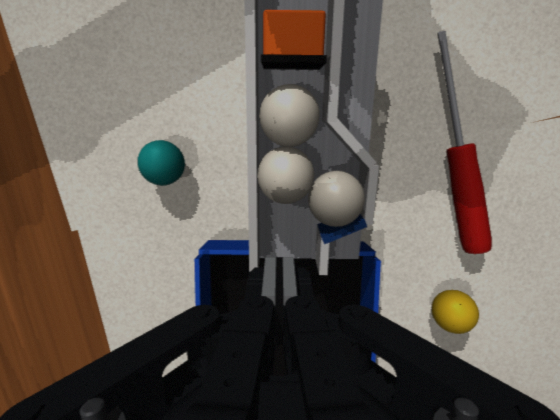

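>>> apply_moves --moves '[[[0.13, -0.42, -0.51, 0.03, 0, -0.07], [0, 0, 0, 0, 0, 0], [0.015, 0.068, -0.394, 0, 0, 0], [0.015, 0.068, -0.394, 0, 0, 0], [0.015, 0.068, -0.394, 0, 0, 0], [0.015, 0.068, -0.394, 0, 0, 0], [0.015, 0.068, -0.394, 0, 0, 0], [0, 0, 0, 0, 0, 0], [0, 0, 0, 0, 0, 0]]]'

```text
t: 4.65
ee_pos: [0.5855, -0.0314, 0.0939]
eef_rot: [-0.055, 0.775, 0.626, 0.068]
wrist_force: [-0.2, 0.3, -0.7]
grip_width: 0.0002
gripper_force: 0.0
```

```bash
python3 - <<'E'
from h import *
todo(.028,.003,.008)
E
```

```text
shift units [ 0.05  0.21 -1.25] turn units [ 0.   -0.   -0.01] rv xyz euler [ 0. -0. -0.]
t 4.65 s,y,n mm [28.1  3.2 39.6] F u,y,n [ 0.15  0.27 -0.73]
```

>>> apply_moves --moves '[[[0.015, 0.07, -0.4, 0, 0, 0], [0.015, 0.07, -0.4, 0, 0, 0], [0.015, 0.07, -0.4, 0, 0, 0], [0, 0, 0, 0, 0, 0], [0, 0, 0, 0, 0, 0]]]'

```text
t: 5.15
ee_pos: [0.5864, -0.0261, 0.0638]
eef_rot: [-0.055, 0.775, 0.626, 0.068]
wrist_force: [-0.0, -0.3, -0.1]
grip_width: -0.0001
gripper_force: 0.0
```

```bash
python3 - <<'E'
from h import *
todo(.028,.003,.008)
cv2.imwrite("pics/w2.png",r.camera("wrist")[100:400,130:430,::-1].repeat(2,0).repeat(2,1))
E
```

```text
shift units [ 0.01 -0.   -0.04] turn units [ 0.   -0.   -0.01] rv xyz euler [ 0.  -0.  -0.1]
t 5.15 s,y,n mm [28.1  3.3  9. ] F u,y,n [-0.31 -0.02 -0.05]
```

View pics/w2.png

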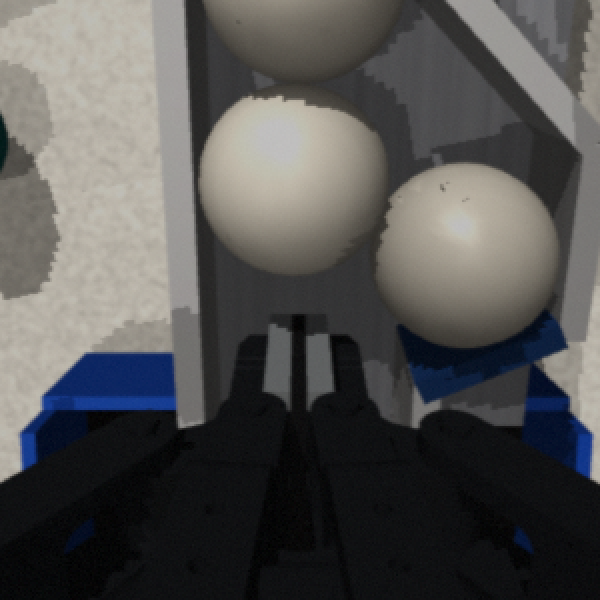

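>>> apply_moves --moves '[[[0.0166, 0.077, 0.0139, 0, 0, 0], [0.0166, 0.077, 0.0139, 0, 0, 0], [0.0166, 0.077, 0.0139, 0, 0, 0], [0.0166, 0.077, 0.0139, 0, 0, 0], [0.0166, 0.077, 0.0139, 0, 0, 0], [0.0166, 0.077, 0.0139, 0, 0, 0], [0.0166, 0.077, 0.0139, 0, 0, 0], [0.0166, 0.077, 0.0139, 0, 0, 0]]]'

```text
t: 6.0
ee_pos: [0.5901, -0.0112, 0.0671]
eef_rot: [-0.054, 0.775, 0.626, 0.068]
wrist_force: [-0.4, -0.6, 0.5]
grip_width: 0.0001
gripper_force: 0.5
```

```bash
python3 -c "
from h import *
st()"
```

```text
t 6.0 s,y,n mm [43.9  2.9  9.6] F u,y,n [-0.58  0.24  0.66]
```

>>> apply_moves --moves '[[[0.0166, 0.077, 0.0139, 0, 0, 0], [0.0166, 0.077, 0.0139, 0, 0, 0], [0.0166, 0.077, 0.0139, 0, 0, 0], [0.0166, 0.077, 0.0139, 0, 0, 0], [0.0166, 0.077, 0.0139, 0, 0, 0]]]'

```text
t: 6.5
ee_pos: [0.592, -0.0019, 0.0687]
eef_rot: [-0.054, 0.775, 0.626, 0.067]
wrist_force: [-1.4, -4.1, 0.2]
grip_width: 0.0002
gripper_force: 2.0
```

```bash
python3 -c "
from h import *
st()"
```

```text
t 6.5 s,y,n mm [53.4  3.   9.6] F u,y,n [-4.24  0.55  0.93]
```

>>> apply_moves --moves '[[[0.0166, 0.077, 0.0139, 0, 0, 0], [0.0166, 0.077, 0.0139, 0, 0, 0], [0.0166, 0.077, 0.0139, 0, 0, 0], [0.0166, 0.077, 0.0139, 0, 0, 0], [0.0166, 0.077, 0.0139, 0, 0, 0], [0.0166, 0.077, 0.0139, 0, 0, 0], [0.0166, 0.077, 0.0139, 0, 0, 0], [0.0166, 0.077, 0.0139, 0, 0, 0], [0.0166, 0.077, 0.0139, 0, 0, 0], [0.0166, 0.077, 0.0139, 0, 0, 0], [0.0166, 0.077, 0.0139, 0, 0, 0]]]'

```text
t: 7.6
ee_pos: [0.5968, 0.0202, 0.0727]
eef_rot: [-0.054, 0.775, 0.626, 0.068]
wrist_force: [-1.6, -4.4, 0.5]
grip_width: -0.0001
gripper_force: 2.1
```

```bash
python3 -c "
from h import *
st()
cv2.imwrite('pics/w3.png',r.camera('wrist')[:,:,::-1])"
```

```text
t 7.6 s,y,n mm [76.4  3.   9.6] F u,y,n [-4.51  0.64  1.33]
```

View pics/w3.png

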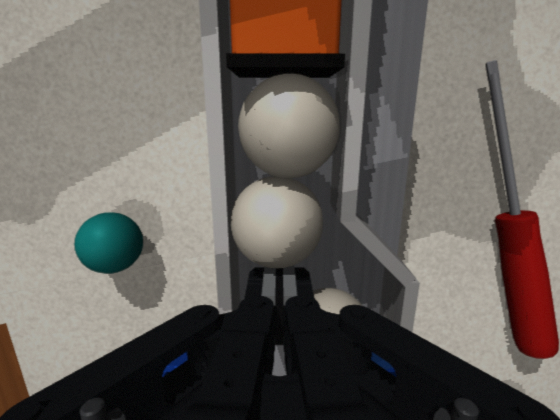

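>>> apply_moves --moves '[[[0.0083, 0.0385, 0.007, 0, 0, 0], [0.0083, 0.0385, 0.007, 0, 0, 0], [0.0083, 0.0385, 0.007, 0, 0, 0], [0.0083, 0.0385, 0.007, 0, 0, 0], [0, 0, 0, 0, 0, 0]]]'

```text
t: 8.15
ee_pos: [0.5976, 0.0242, 0.0734]
eef_rot: [-0.055, 0.775, 0.626, 0.068]
wrist_force: [-0.4, -2.5, 0.4]
grip_width: -0.0
gripper_force: 1.7
```

>>> apply_moves --moves '[[[0.0083, 0.0385, 0.007, 0, 0, 0], [0, 0, 0, 0, 0, 0]]]'

```text
t: 8.35
ee_pos: [0.5978, 0.025, 0.0735]
eef_rot: [-0.055, 0.775, 0.626, 0.068]
wrist_force: [-0.6, -3.9, -0.2]
grip_width: 0.0001
gripper_force: 1.8
```

```bash
python3 -c "
from h import *
st()"
```

```text
t 8.35 s,y,n mm [81.4  3.   9.5] F u,y,n [-3.97 -0.21  0.46]
```

>>> apply_moves --moves '[[[0.0083, 0.0385, 0.007, 0, 0, 0], [0, 0, 0, 0, 0, 0]]]'

```text
t: 8.55
ee_pos: [0.598, 0.026, 0.0737]
eef_rot: [-0.055, 0.775, 0.626, 0.068]
wrist_force: [-0.2, -2.7, -0.1]
grip_width: -0.0
gripper_force: 1.8
```

>>> apply_moves --moves '[[[0.0083, 0.0385, 0.007, 0, 0, 0], [0, 0, 0, 0, 0, 0]]]'

```text
t: 8.75
ee_pos: [0.5982, 0.0269, 0.0739]
eef_rot: [-0.054, 0.775, 0.626, 0.068]
wrist_force: [-2.3, -2.2, 0.8]
grip_width: -0.0004
gripper_force: 1.8
```

>>> apply_moves --moves '[[[0.0083, 0.0385, 0.007, 0, 0, 0], [0, 0, 0, 0, 0, 0]]]'

```text
t: 8.95
ee_pos: [0.5984, 0.0279, 0.0741]
eef_rot: [-0.055, 0.775, 0.626, 0.068]
wrist_force: [-1.2, -3.5, 0.2]
grip_width: -0.0004
gripper_force: 1.8
```

>>> apply_moves --moves '[[[0.0083, 0.0385, 0.007, 0, 0, 0], [0, 0, 0, 0, 0, 0]]]'

```text
t: 9.15
ee_pos: [0.5986, 0.0289, 0.0743]
eef_rot: [-0.054, 0.775, 0.626, 0.068]
wrist_force: [-0.7, -4.0, 1.1]
grip_width: 0.0
gripper_force: 1.8
```

>>> apply_moves --moves '[[[0.0083, 0.0385, 0.007, 0, 0, 0], [0, 0, 0, 0, 0, 0]]]'

```text
t: 9.35
ee_pos: [0.5989, 0.0298, 0.0744]
eef_rot: [-0.054, 0.775, 0.626, 0.068]
wrist_force: [-0.5, -4.3, 0.9]
grip_width: 0.0
gripper_force: 1.8
```

>>> apply_moves --moves '[[[0.0083, 0.0385, 0.007, 0, 0, 0], [0, 0, 0, 0, 0, 0]]]'

```text
t: 9.55
ee_pos: [0.599, 0.0308, 0.0746]
eef_rot: [-0.054, 0.775, 0.626, 0.068]
wrist_force: [-1.2, -3.1, 0.3]
grip_width: -0.0003
gripper_force: 1.8
```

>>> apply_moves --moves '[[[0.0083, 0.0385, 0.007, 0, 0, 0], [0, 0, 0, 0, 0, 0]]]'

```text
t: 9.75
ee_pos: [0.5993, 0.0318, 0.0748]
eef_rot: [-0.054, 0.775, 0.626, 0.068]
wrist_force: [-1.8, -3.1, 1.0]
grip_width: 0.0
gripper_force: 1.8
```

>>> apply_moves --moves '[[[0.0083, 0.0385, 0.007, 0, 0, 0], [0, 0, 0, 0, 0, 0]]]'

```text
t: 9.95
ee_pos: [0.5993, 0.0324, 0.0748]
eef_rot: [-0.054, 0.775, 0.626, 0.068]
wrist_force: [-1.0, -3.2, 0.3]
grip_width: 0.0002
gripper_force: 2.2
```

>>> apply_moves --moves '[[[0.0041, 0.019, 0.0035, 0, 0, 0], [0, 0, 0, 0, 0, 0]]]'

```text
t: 10.15
ee_pos: [0.5993, 0.0324, 0.0749]
eef_rot: [-0.054, 0.775, 0.626, 0.068]
wrist_force: [-0.6, -5.1, -0.3]
grip_width: -0.0002
gripper_force: 2.5
```

>>> apply_moves --moves '[[[0.0041, 0.019, 0.0035, 0, 0, 0], [0, 0, 0, 0, 0, 0]]]'

```text
t: 10.35
ee_pos: [0.5994, 0.0324, 0.0749]
eef_rot: [-0.054, 0.775, 0.626, 0.067]
wrist_force: [-2.1, -6.3, -0.7]
grip_width: 0.0001
gripper_force: 2.8
```

>>> apply_moves --moves '[[[0.0041, 0.019, 0.0035, 0, 0, 0], [0.0041, 0.019, 0.0035, 0, 0, 0], [0, 0, 0, 0, 0, 0]]]'

```text
t: 10.65
ee_pos: [0.5993, 0.0325, 0.075]
eef_rot: [-0.054, 0.775, 0.626, 0.067]
wrist_force: [-1.3, -6.3, -0.6]
grip_width: 0.0003
gripper_force: 3.5
```

```bash
python3 -c "
from h import *
st()"
```

```text
t 10.65 s,y,n mm [89.2  3.1  9.6] F u,y,n [-6.41 -0.03  0.48]
```

>>> apply_moves --moves '[[[0.0041, 0.019, 0.0035, 0, 0, 0], [0, 0, 0, 0, 0, 0]]]'

```text
t: 10.85
ee_pos: [0.5993, 0.0326, 0.075]
eef_rot: [-0.053, 0.775, 0.626, 0.067]
wrist_force: [-1.0, -7.7, -0.5]
grip_width: 0.0001
gripper_force: 3.8
```

>>> apply_moves --moves '[[[0, 0, 0, 0, 0, 0]]]'

```text
t: 10.95
ee_pos: [0.5993, 0.0326, 0.075]
eef_rot: [-0.053, 0.775, 0.626, 0.067]
wrist_force: [-1.0, -7.8, -1.0]
grip_width: -0.0002
gripper_force: 3.8
```

>>> apply_moves --moves '[[[0, 0, 0, 0, 0, 0]]]'

```text
t: 11.05
ee_pos: [0.5993, 0.0326, 0.075]
eef_rot: [-0.053, 0.775, 0.626, 0.067]
wrist_force: [-2.8, -6.5, -0.2]
grip_width: -0.0001
gripper_force: 3.8
```

>>> apply_moves --moves '[[[0, 0, 0, 0, 0, 0]]]'

```text
t: 11.15
ee_pos: [0.5993, 0.0326, 0.075]
eef_rot: [-0.053, 0.775, 0.626, 0.067]
wrist_force: [-2.2, -6.9, -1.0]
grip_width: 0.0006
gripper_force: 3.8
```

>>> apply_moves --moves '[[[0.0041, 0.019, 0.0035, 0, 0, 0], [0, 0, 0, 0, 0, 0], [0, 0, 0, 0, 0, 0], [0, 0, 0, 0, 0, 0], [0, 0, 0, 0, 0, 0], [0, 0, 0, 0, 0, 0], [0, 0, 0, 0, 0, 0], [0, 0, 0, 0, 0, 0], [0, 0, 0, 0, 0, 0]]]'

```text
t: 12.05
ee_pos: [0.5993, 0.0326, 0.075]
eef_rot: [-0.053, 0.775, 0.626, 0.067]
wrist_force: [-2.0, -8.2, -0.8]
grip_width: -0.0005
gripper_force: 4.1
```

```bash
python3 -c "
from h import *
st()
a=r.camera('wrist')[:,:,::-1]; b=r.camera('top')[160:280,195:385,::-1]
b=cv2.resize(b,None,fx=3,fy=3)
st()
import numpy as np
cv2.imwrite('pics/m4.png',cv2.convertScaleAbs(b,alpha=1.5,beta=20)); cv2.imwrite('pics/w4.png',a)"
```

```text
t 12.05 s,y,n mm [89.3  3.1  9.6] F u,y,n [-8.43  0.26  0.65]
t 12.15 s,y,n mm [89.3  3.1  9.6] F u,y,n [-7.71  0.3   0.87]
```

View pics/m4.png

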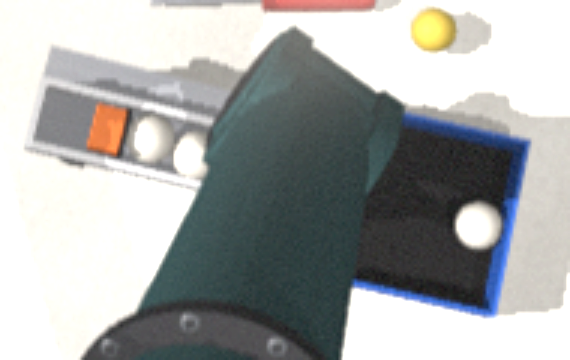

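>>> apply_moves --moves '[[[-0.19, -0.9, 0.16, 0, 0, 0], [-0.14, -0.63, 0.9, 0, 0, 0], [-0.1, -0.48, 0.93, 0, 0, 0], [0, 0, 1, 0, 0, 0], [0, 0, 1, 0, 0, 0], [0, 0, 1, 0, 0, 0], [0, 0, 0.8, 0, 0, 0], [0, 0, 0.5, 0, 0, 0], [0, 0, 0, 0, 0, 0], [0, 0, 0, 0, 0, 0], [0, 0, 0, 0, 0, 0], [0, 0, 0, 0, 0, 0], [0, 0, 0, 0, 0, 0], [0, 0, 0, 0, 0, 0], [0, 0, 0, 0, 0, 0], [0, 0, 0, 0, 0, 0], [0, 0, 0, 0, 0, 0], [0, 0, 0, 0, 0, 0], [0, 0, 0, 0, 0, 0], [0, 0, 0, 0, 0, 0]]]'

```text
t: 14.15
ee_pos: [0.5893, -0.0149, 0.2327]
eef_rot: [-0.054, 0.775, 0.626, 0.068]
wrist_force: [-0.7, 0.4, -0.0]
grip_width: -0.0
gripper_force: 0.0
```

```bash
python3 -c "
from h import *
st()
cv2.imwrite('pics/w5.png',np.vstack([r.camera('wrist')[::2,::2,::-1],r.camera('top')[150:290:,150:430,::-1]]))"
```

```text
t 14.15 s,y,n mm [ 68.9   2.9 173.4] F u,y,n [ 0.2   0.73 -0.08]
```

View pics/w5.png

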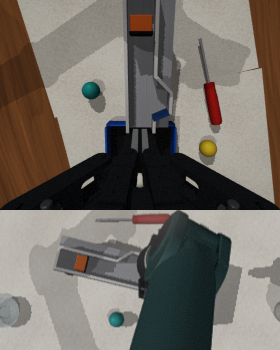

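>>> apply_moves --moves '[[[0, 0.8, 0.2, 0, 0, 0], [0, 0.9, 0.2, 0, 0, 0], [0, 0.9, 0.2, 0, 0, 0], [0, 0.9, 0.2, 0, 0, 0], [0, 0.9, 0, 0, 0, 0], [0, 0.9, 0, 0, 0, 0], [0, 0.9, 0, 0, 0, 0], [0, 0.9, 0, 0, 0, 0], [0, 0.8, 0, 0, 0, 0], [0, 0.5, 0, 0, 0, 0], [0, 0, 0, 0, 0, 0], [0, 0, 0, 0, 0, 0], [0, 0, 0, 0, 0, 0], [0, 0, 0, 0, 0, 0], [0, 0, 0, 0, 0, 0]]]'

```text
t: 15.75
ee_pos: [0.5895, 0.194, 0.2528]
eef_rot: [-0.054, 0.775, 0.626, 0.068]
wrist_force: [-0.0, 0.3, -0.2]
grip_width: 0.0003
gripper_force: 0.0
```

```bash
python3 -c "
from h import *
st()
cv2.imwrite('pics/t6.png',cv2.resize(r.camera('top')[150:290:,150:430,::-1],None,fx=2,fy=2))"
```

```text
t 15.75 s,y,n mm [273.5  46.7 157.7] F u,y,n [ 0.24  0.07 -0.22]
```

View pics/t6.png

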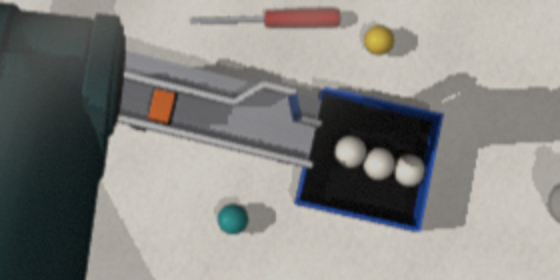

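All three balls lie in the tray, the chute is empty, and the backstop has stayed up the chute. I'm handing the job in.

```bash
python3 -c "
from plant import r
print(r.hand_in())"
```

```text
the job is handed in; nothing more can be done
None
```

The job is handed in, with no verdict returned: the blocking ball was pushed about 46 mm up until the backstop was home, held there at about 8 N for over 0.5 s, and all three balls then rolled into the blue tray with the arm clear.

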